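Brush out a lens tube down to its stop ring

ROBOT

A 6-joint arm with a two-finger parallel gripper is mounted at the origin on the work surface; the furniture and walls round the work are solid. World frame = base frame: x ahead of the robot, y to its left, z up, the work surface at z = 0. Lengths are in mm, angles in rad, forces in N, time in s.
With the tool pointing down it reaches from about 350 to 725 mm from the base axis. Payload 6 kg.
Tool frame: the origin (TCP) lies at the very end of the fingers, on their centre line; the grasp point (between the pads) lies 19 mm behind it; z points along the fingers, y is the line along which they close (so a half turn about z gives the same grasp; the last joint's range is limited). The gripper opens to 85 mm and grips with 20 to 120 N. Pads are 22 mm wide; open, the fingers measure 114 mm over their backs; the gripper's body (76 mm by 85 mm) begins 54 mm behind the grasp point. The pads swing forward as they close: fully open they stand 13 mm farther back than shut.
Start: joints at [-0.767, 0.04, 0.085, 0, -1.615, -0.334], TCP at [271.629, -534.968, 231.261] pointing down, gripper open.
Joint ranges: [-2.56, 2.56], [-1.29, 2.01], [-1.08, 1.49], [-3.29, 1.98], [-2.81, -0.18], [-2.99, 2.99]. Speed limits (rad/s): [2.57, 2.57, 3.01, 3.14, 3.14, 3.14].

INTERFACE

Orientations are given as a rotation vector (axis times angle).
In Python, from workcell import * gives the robot as it stands. The module is installed in compiled form; this text tells all that it offers.
- The arm moves only by the shell command python3 -m crank 'ROWS'. ROWS is text: rows parted by semicolons, each of 7 numbers parted by spaces: the shift along the tool's x, y, z in m, then the turn, a rotation vector about the tool's x, y, z in degrees, then the opening, from -1 (shut) to 1 (fully open). A call has 1 to 5 rows; each row shifts and turns the commanded pose from where the row before left it, along the tool's axes as they then stand; what a row does not reach is not made up. A row lasts 1/10 s, in which the tool goes at most 50 mm and 8.59 degrees, less where a joint would pass 70% of its speed; a pose out of reach is approached as far as the arm can. A call with a gripper value outside its range is refused whole. The fingers move at their own pace and stop on an object; the grip force is fixed at half the most. Time passes only in rows, so rows that do not move let the fingers close. It gives the time, the measured TCP pose, the force, the opening and the grip force at its end, in the units of the state.
- get_state(): the state, without advancing time (a new reading comes with each control period).
- grab_frame(name): name is "side" or "top" or "wrist"; returns a dict with "frame" (480x640x3 uint8, red, green, blue), "depth" (480x640 float32, mm along the optical axis (not along the pixel's ray), 0 where there is no reading), "camera_matrix" (3x3 intrinsics, pixels), "dist" ([k1, k2, p1, p2, k3] as OpenCV has them; the pictures are not rectified), "extrinsics" (4x4, takes a point from world to camera coordinates). Camera axes: x right, y up, looking along -z (the intrinsics and any distortion apply to the point x, -y, -z); pixel columns grow to the right and rows downward; lengths in mm; the calibration is good to about 2 mm. A picture is of the moment at which its call begins.
- job_done(): hands the job in; it is judged then, once.
The state is a dict: "clock": time; "joints": joint angles; "dq": joint speeds; "joint_efforts": joint torques, N m; "tcp_pos": TCP position; "tool_rot": TCP orientation; "ft_force": force on the tool from outside, world axes, zero at the start; "torque": the same for the moment, N m; "width": finger opening in mm; "finger_force": force on a finger pad.
Only numpy, scipy, OpenCV 4.12 (cv2) and the standard library are available. Lean on these libraries where they do the work, as an engineer would, in place of code of your own. Each camera call takes 0.05 s, during which the arm holds its last target. There are 200 camera calls.

TASK

Take the round brush from its fork stand and clean the bore of the large tilted lens tube with it: three full strokes along the tube, each one down until the end bristles press lightly on the stop ring hidden inside and back up until bristles stand out of the mouth. Be gentle, since the ring's depth has been set and the tube must not be rammed or strained; then hang the brush upright in its fork again by its collar, let go, and leave the other things on the table where they are.

Things in the scene. Friction and masses are not known exactly. Their poses are not given: they have to be found in the camera images.
- brush_grip (a point): Middle of the blue handle of the round brush, which hangs handle up in its fork. Handle 16 mm in diameter, from 27 mm below to 39 mm above this point; under it an aluminium ferrule 18 mm in diameter and a collar 27 mm in diameter. z runs along the brush from the bristles to the handle; the brush is round about z
- brush_tip_site (a point): Middle of the bristle end of the brush when not pressed, on the brush's axis 140 mm below brush_grip; z towards the handle. The bristle head reaches from here 40 mm up and is 53 mm in diameter, tapering at the end; its side bristles are springy, about 0.15 N per mm in each of six tufts, so that it drags a little in the tube
- brush_collar (a point): Centre of the underside of the brush's collar (27 mm in diameter, 6 mm high), 45 mm below brush_grip and 95 mm above the bristle end; z towards the handle. Below it runs a bare wire stem 6 mm in diameter
- brush: The whole brush, about 0.1 kg; origin at the middle of the bristle end, z towards the handle
- end_tuft: The disc of tan end bristles of the brush, 40 mm in diameter; it yields along the brush's axis, up to 8 mm at about 0.9 N per mm. Origin in the middle of its end face
- stand: Fork stand of the brush, fixed: grey base 85 x 70 mm, column at the back (+x), level steel fork 40 mm wide and 5 mm thick, its top 117 mm above the table. Its two arms point to the stand's -x and end 29 mm in front of the seat; the slot between them is 14 mm wide and open at the front. The bristle head hangs below the fork and is wider than the slot. Origin on the table below the seat
- stand_seat (a point): Place of the collar on the fork: on the middle line of the slot at the height of the fork's top; axes as the stand's, slot open to -x
- lens_tube: Black lens tube, fixed in a clamp ring on a post, tilted 25 degrees, mouth leaning roughly toward the robot: 105 mm long, outside diameter 58 mm, bore 51 mm, capped at the lower end. Origin in the middle of the cap's outside, z along the tube to the mouth. Inside sits a fixed brass stop ring (hole 33 mm) facing the mouth, at an unknown depth: anywhere from 56 to 90 mm below the mouth
- tube_mouth (a point): Centre of the tube's mouth, in the plane of the rim; z along the tube's axis, out of the mouth
- small_tube: Bystander: small black lens tube, 31 mm in diameter, 28 mm high; origin under it
- lens_case: Bystander: white round lens box, 44 mm in diameter, 18 mm high; origin under it
- mirror: Bystander: black mirror mount, 39 x 45 x 48 mm; origin under it
- post: Bystander: bare steel post standing upright, 13 mm in diameter, 75 mm high; origin under it
There are look-alikes about, which are no part of the job. What is shaped like the stand but turquoise is not meant.

How it is judged:
By the outcome, as a careful person would: the job done as asked, in the order asked, and still so for the second after the job is handed in, with the robot touching nothing.
It also fails if it takes over 64 s, if anything falls off the work surface, if the arm or the gripper's body presses on something with over 40 N, if the wrist force passes 120 N, or if a joint passes its speed limit or range.

## Working session

There is one attempt and no reset: what is moved stays moved. The work goes in short steps, Python scripts to look and compute and a shell command to move; the robot and the scene stay as the last step left them, time stands still between calls to the robot, and variables do not carry over. Pictures are saved under pics/ and viewed, at most 10 in all, crops included, and the job is handed in when it is done.

```bash
mkdir -p pics
cat > h.py <<'E'
from workcell import *
import numpy as np, cv2, pickle
from scipy.spatial.transform import Rotation as R
def snap(n,f):
    d=grab_frame(n); pickle.dump(d,open(f'pics/{f}.pkl','wb')); cv2.imwrite(f'pics/{f}.png',d['frame'][:,:,::-1]); return d
def load(f): return pickle.load(open(f'pics/{f}.pkl','rb'))
def cloud(d):
    K=np.array(d['camera_matrix']);E=np.array(d['extrinsics'])
    v,u=np.mgrid[0:480,0:640]
    p=cv2.undistortPoints(np.stack([u.ravel(),v.ravel()],1).astype(np.float64)[:,None],K,np.array(d['dist'])).reshape(480,640,2)
    Z=d['depth'].astype(float)
    P=np.stack([p[...,0]*Z,-p[...,1]*Z,-Z],-1)
    W=(P-E[:3,3])@E[:3,:3]
    W[Z==0]=np.nan
    return W
def proj(d,X):
    E=np.array(d['extrinsics']);c=np.atleast_2d(X)@E[:3,:3].T+E[:3,3]
    c=c*[1,-1,-1]
    return cv2.projectPoints(c,np.zeros(3),np.zeros(3),np.array(d['camera_matrix']),np.array(d['dist']))[0].reshape(-1,2)
E
python3 - <<'E'
from h import *
a=snap('side','s0');b=snap('top','t0')
for d in(a,b):
    E=np.array(d['extrinsics']);print(-E[:3,:3].T@E[:3,3],-E[2,:3])
print(get_state())
E
```

```text
[470.712833   439.14854008 601.22208358] [-0.04235688 -0.81651812 -0.57576389]
[ 250.61703172 -232.29672858 1299.91580768] [ 0.15683345 -0.02095661 -0.9874027 ]
{'clock': 0.1, 'joints': array([-7.67283511e-01,  4.07588024e-02,  8.39216215e-02, -4.19785665e-04,
       -1.61549915e+00, -3.33690076e-01]), 'dq': array([ 0.00131532, -0.00040534,  0.00217665,  0.00245791,  0.0001623 ,
        0.00072501]), 'joint_efforts': array([-4.60166484e-03, -3.69349623e+01,  3.48280120e+01,  6.95166573e+00,
       -4.53021043e-03,  2.72236241e-05]), 'tcp_pos': array([ 271.56887278, -534.69491604,  230.37849283]), 'tool_rot': array([ 7.31144219e-01, -3.05483835e+00, -2.39275675e-03]), 'ft_force': array([-0.75464697, -0.7882435 , -0.57812338]), 'torque': array([ 0.00031085, -0.04068105,  0.02953869]), 'finger_force': 0.0, 'width': 85.5703152406926}
```

View pics/s0.png

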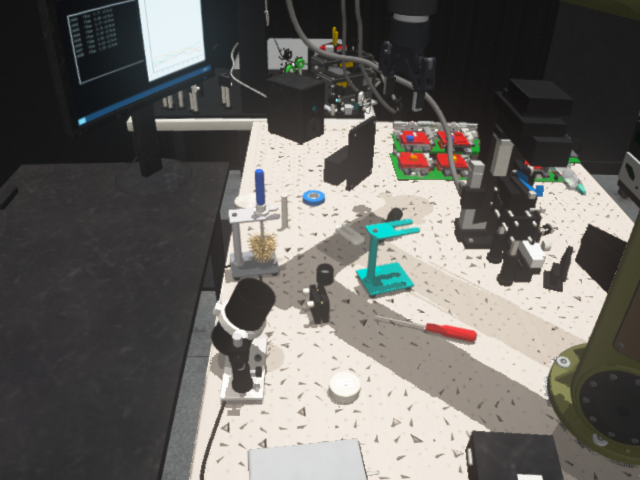

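View pics/t0.png

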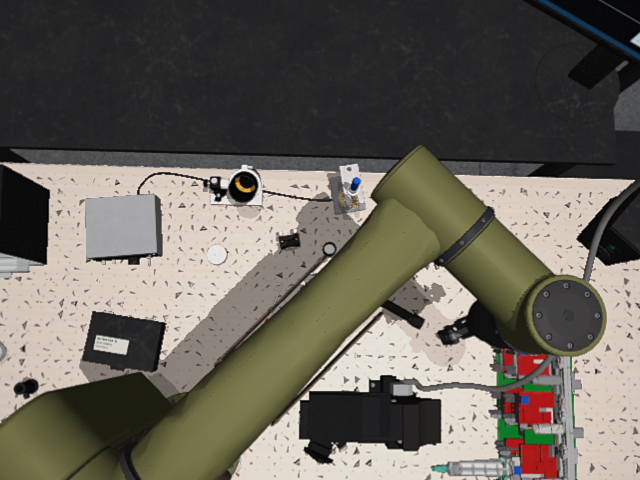

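Side view: the brush's blue handle is at (260,187), in the grey stand with its column at the left (235,240) and bristles at (263,247). The turquoise decoy stand is at (388,258). The big tilted tube is at (250,305), with its mouth toward upper right. Top view: handle at (355,185), tube mouth at (243,186). Other blue or brush-like things are the tape roll (313,197) and the red screwdriver (450,331), neither of which fits. I choose the blue handle in the grey stand.

Run:
```python
from h import *
a=load('s0');b=load('t0');A=cloud(a);B=cloud(b)
def blue(d,W,r):
    f=d['frame'].astype(int);m=np.zeros((480,640),bool);m[r]=1
    m&=(f[...,2]>f[...,0]+50)&(f[...,2]>f[...,1]+40)&~np.isnan(W[...,0]);return W[m],np.argwhere(m)
for d,W,r in((a,A,np.s_[160:215,245:275]),(b,B,np.s_[170:200,340:370])):
    p,px=blue(d,W,r);print(len(p),p.min(0),p.max(0),np.median(p,0));
    z=p[:,2]
    for lo in range(100,260,15):
        k=(z>lo)&(z<=lo+15)
        if k.sum()>3:print(lo,k.sum(),p[k].mean(0).round(1))
for n,W,pts in(('side',A,[(245,213),(236,217),(240,268),(275,268),(258,215),(285,210),(255,240),(250,290),(262,283),(240,290),(236,330),(325,270),(345,386),(320,300),(388,230)]),('top',B,[(243,186),(243,172),(243,199),(230,186),(257,186),(347,170),(345,205),(355,180),(290,241),(330,249),(217,254)])):
    for u,v in pts:print(n,(u,v),W[v,u].round(1))
c=cv2.resize(a['frame'][150:410,190:350],None,fx=3,fy=2.3,interpolation=cv2.INTER_CUBIC) if 0 else cv2.resize(a['frame'][155:405,190:390],None,fx=2.4,fy=2.4,interpolation=cv2.INTER_CUBIC)
t=cv2.resize(b['frame'][155:275,200:360],None,fx=4,fy=4,interpolation=cv2.INTER_CUBIC)
cv2.imwrite('pics/c1.png',c[...,::-1])
cv2.imwrite('pics/c2.png',t[...,::-1])
```

```text
249 [ 533.33616106 -715.08837487    1.07928451] [ 580.08412275 -320.89577819  201.31170698] [ 538.97483373 -325.3728959   172.04161663]
130 25 [ 538.9 -325.2  141.4]
145 54 [ 538.8 -325.   152.6]
160 54 [ 539.5 -325.4  167. ]
175 58 [ 539.1 -324.7  182.2]
190 57 [ 538.9 -327.1  196.1]
57 [ 528.13784117 -336.54824802  110.5620684 ] [ 566.1964738  -324.83702786  203.34745322] [ 533.91591451 -330.65541939  198.2433896 ]
145 4 [ 529.8 -329.6  155.6]
160 5 [ 529.4 -331.1  168.9]
190 45 [ 535.4 -330.6  198.8]
side (245, 213) [ 566.6 -330.7  115.7]
side (236, 217) [ 580.7 -317.   116.4]
side (240, 268) [ 580.1 -308.5   12.5]
side (275, 268) [ 517.  -311.3   10.2]
side (258, 215) [ 543.2 -319.   119.1]
side (285, 210) [ 501.9 -460.1   41.3]
side (255, 240) [ 552.8 -336.6   54.5]
side (250, 290) [ 542.5 -130.   113.3]
side (262, 283) [ 524.9 -129.6  126.6]
side (240, 290) [ 555.7 -123.5  118.9]
side (236, 330) [557.9 -68.3  95.3]
side (325, 270) [ 426.6 -303.1   11.9]
side (345, 386) [409.2 -34.1  18.4]
side (320, 300) [ 440.1 -182.7   47. ]
side (388, 230) [ 326.1 -275.   118. ]
top (243, 186) [558.7 -93.8  33.4]
top (243, 172) [ 570.1 -100.9  110.2]
top (243, 199) [ 513.  -103.1  107. ]
top (230, 186) [533.2 -78.4 134.8]
top (257, 186) [ 539.2 -132.   117. ]
top (347, 170) [ 578.7 -318.7  118.2]
top (345, 205) [ 519.4 -320.8   45.4]
top (355, 180) [ 536.7 -328.7  199. ]
top (290, 241) [ 435.2 -202.4   51.3]
top (330, 249) [ 425.  -291.    15.3]
top (217, 254) [406.8 -41.5  18. ]
```

View pics/c1.png

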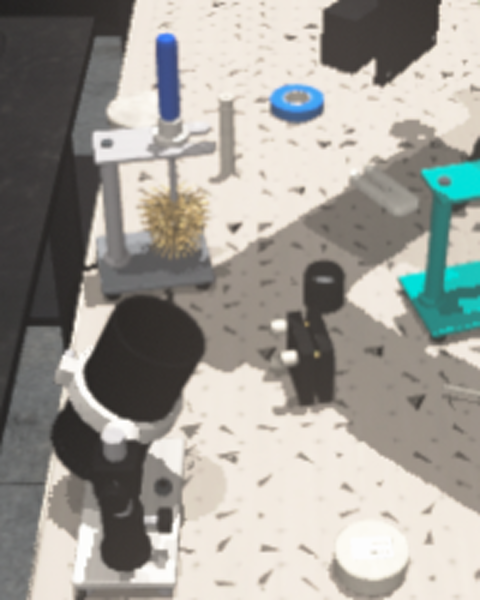

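View pics/c2.png

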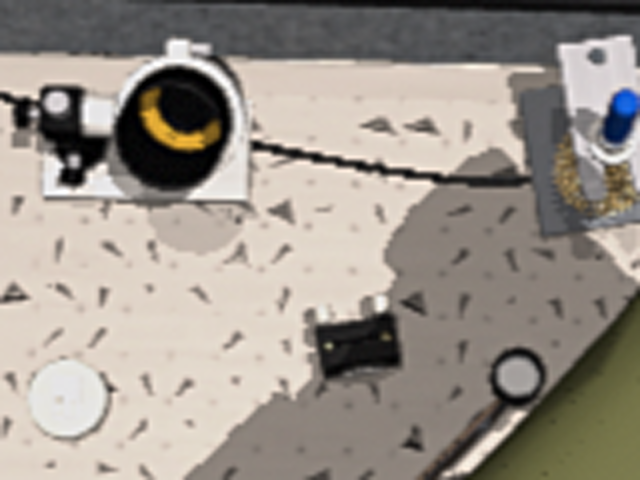

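The crops confirm it. The blue-handled brush hangs in the grey fork (c1 (168,90)). The tube mouth is in c2 at (172,128) with the brass ring visible inside, and the rest post, mirror, small tube and lens case stand clear. Next I fit the geometry.

```bash
cat > fit.py <<'E'
from h import *
from scipy.optimize import least_squares
a=load('s0');b=load('t0');A=cloud(a);B=cloud(b)
# fork
for n,W in(('s',A),('t',B)):
    p=W.reshape(-1,3);k=(abs(p[:,2]-117)<5)&(abs(p[:,0]-545)<60)&(abs(p[:,1]+325)<45);q=p[k]
    r=cv2.minAreaRect(q[:,:2].astype(np.float32));print('fork',n,len(q),r,q[:,2].mean(),q.min(0),q.max(0))
    k=(p[:,2]>5)&(p[:,2]<20)&(abs(p[:,0]-545)<70)&(abs(p[:,1]+325)<60);print('base',cv2.minAreaRect(p[k][:,:2].astype(np.float32)))
# tube
Q=[];D=[]
for d,W,r in((a,A,np.s_[270:345,225:280]),(b,B,np.s_[160:210,222:265])):
    f=d['frame'].astype(int).max(-1);m=np.zeros((480,640),bool);m[r]=1
    q=W[m&(f<60)&~np.isnan(W[...,0])];q=q[(q[:,2]>60)&(q[:,2]<160)&(abs(q[:,0]-545)<60)&(abs(q[:,1]+100)<60)];Q.append(q);print(len(q))
q=Q[0]
def un(x): 
    z=np.array([x[0],x[1],1.]);return z/np.linalg.norm(z)
def res(x,q=q):
    z=un(x);c=np.array([x[2],x[3],120.]);v=q-c;v=v-np.outer(v@z,z);return np.linalg.norm(v,axis=1)-29
s=least_squares(res,[-.4,-.2,540,-105],loss='soft_l1',f_scale=1.5)
z=un(s.x);print('tube axis',z,np.degrees(np.arccos(z[2])),s.x,np.percentile(abs(s.fun),[50,80]))
c=np.array([s.x[2],s.x[3],120.])
g=abs(res(s.x))<2.5;h=(q[g]-c)@z;print('mouth h',np.percentile(h,[1,50,98,99.5,100]));
qt=Q[1];h=(qt-c)@z;rr=res(s.x,qt);k=(abs(rr+1.7)<3);print('top rim h',np.percentile(h[k],[50,75,90]))
f=b['frame'].astype(int);m=np.zeros((480,640),bool);m[165:205,225:262]=1
m&=(f[...,0]>f[...,2]+60)&(f[...,0]>90);q=B[m];print('ring',len(q),np.median((q-c)@z),q.mean(0))
E
python3 fit.py
```

```text
fork s 575 ((552.1062622070312, -328.40740966796875), (84.52591705322266, 43.37441635131836), 11.750123977661133) 116.20915834737526 [ 507.60870775 -354.90303756  112.02593077] [ 596.70939564 -300.42554478  121.94613451]
base ((559.3660278320312, -321.40167236328125), (90.58123016357422, 82.00714874267578), 9.81710433959961)
fork t 533 ((549.6309814453125, -329.1147155761719), (87.45355224609375, 40.634552001953125), 11.051448822021484) 117.3422454368889 [ 503.63578973 -355.53532655  112.00165765] [ 592.92939528 -303.79001898  121.73022865]
base ((539.2132568359375, -324.8245849609375), (117.1051025390625, 127.1167984008789), 88.49090576171875)
1840
404
tube axis [-4.12805517e-01  3.37774474e-04  9.10819132e-01] 24.381203932676822 [-4.53224468e-01  3.70846924e-04  5.36822216e+02 -1.02536568e+02] [1.82984506 2.92901903]
mouth h [-64.11894959  -8.37178154  13.89289495  14.97696941  16.20910574]
top rim h [-2.47462827 12.52133952 15.96155426]
ring 106 -72.10289259600907 [553.55771874 -95.62133064  48.38843766]
```

```bash
cat > go.py <<'E'
import sys
from h import *
def rel(P,yawR=None):
    s=get_state();T=R.from_rotvec(s['tool_rot']);d=T.inv().apply(np.array(P)-s['tcp_pos'])
    print('tcp',s['tcp_pos'].round(1),'shift tool',d.round(1),'F',s['ft_force'].round(2),'w',round(s['width'],1),'t',s['clock'])
    if yawR is not None: print('turn tool deg',np.degrees((T.inv()*yawR).as_rotvec()).round(2))
if __name__=='__main__': rel([float(v) for v in sys.argv[1:4]])
E
python3 - <<'E'
from go import *
s=get_state();T=R.from_rotvec(s['tool_rot']);print(T.as_matrix().round(3));rel([537,-331,290])
A=cloud(load('s0')).reshape(-1,3);
for x in range(200,620,60):
    print(x,[int(np.nan_to_num(np.nanmax(np.r_[0,A[(A[:,0]>=x)&(A[:,0]<x+60)&(A[:,1]>=y)&(A[:,1]<y+60)][:,2]]))) for y in range(-660,0,60)])
E
```

```text
[[-0.892 -0.453 -0.001]
 [-0.453  0.892  0.001]
 [ 0.     0.002 -1.   ]]
tcp [ 271.6 -534.7  230.4] shift tool [-328.9   61.5  -59.6] F [-0.75 -0.79 -0.58] w 85.6 t 0.1
200 [87, 404, 444, 348, 2, 3, 3, 2, 20, 2, 2]
260 [308, 402, 444, 27, 11, 117, 118, 4, 17, 3, 3]
320 [152, 2, 2, 10, 9, 115, 119, 14, 13, 2, 3]
380 [61, 13, 2, 9, 10, 27, 29, 49, 48, 18, 20]
440 [2, 13, 2, 75, 2, 2, 28, 49, 48, 2, 3]
500 [3, 2, 2, 75, 12, 201, 14, 3, 142, 145, 113]
560 [2, 25, 26, 2, 12, 119, 16, 1, 103, 138, 99]
```

```bash
python3 -m crank '0 0 -0.03 0 0 0 1;0 0 -0.03 0 0 0 1;-0.03 0.006 0 0 0 0 1;-0.03 0.006 0 0 0 0 1;-0.03 0.006 0 0 0 0 1'
python3 -m crank '-0.03 0.006 0 0 0 0 1;-0.03 0.006 0 0 0 0 1;-0.03 0.006 0 0 0 0 1;-0.03 0.006 0 0 0 0 1;-0.03 0.006 0 0 0 0 1'
python3 -m crank '-0.03 0.006 0 0 0 0 1;-0.03 0.006 0 0 0 0 1;-0.02 0 0 0 0 0 1;0 0 0 0 0 0 1;0 0 0 0 0 0 1'
python3 - <<'E'
from go import *
rel([537,-331,143])
a=snap('wrist','w1');b=snap('top','t1')
W=cloud(a);f=a['frame'].astype(int)
for n,d in(('w',a),('t',b)):
    W=cloud(d);f=d['frame'].astype(int)
    m=(f[...,2]>f[...,0]+50)&(f[...,2]>f[...,1]+40)&(W[...,2]>120)&(W[...,2]<215)&(abs(W[...,0]-537)<40)&(abs(W[...,1]+331)<40)
    p=W[m];t=p[p[:,2]>195];print(n,len(p),t.mean(0) if len(t) else 0, p.mean(0) if len(p) else 0)
    q=W.reshape(-1,3);k=(abs(q[:,2]-117)<4)&(abs(q[:,0]-545)<60)&(abs(q[:,1]+325)<45)
    if k.sum()>50:print('fork',k.sum(),cv2.minAreaRect(q[k][:,:2].astype(np.float32)))
E
```

```text
clock: 0.6
tcp_pos: [344.4, -477.4, 290.9]
tool_rot: [0.73, -3.055, -0.001]
ft_force: [0.2, 0.6, -0.0]
width: 85.5
finger_force: 0.0
clock: 1.1
tcp_pos: [464.7, -382.5, 290.8]
tool_rot: [0.731, -3.055, -0.001]
ft_force: [0.0, -0.1, 0.0]
width: 85.6
finger_force: 0.0
clock: 1.6
tcp_pos: [529.8, -336.7, 290.7]
tool_rot: [0.732, -3.054, -0.001]
ft_force: [-0.5, -1.0, -0.3]
width: 85.3
finger_force: 0.0
tcp [ 529.8 -336.7  290.7] shift tool [ -9.1   1.8 147.7] F [-0.53 -0.97 -0.34] w 85.3 t 1.6
w 886 [ 537.66964653 -332.98175744  198.85272438] [ 535.18782966 -334.28406828  185.05033702]
fork 3115 ((551.1812744140625, -329.9231872558594), (86.40258026123047, 39.98247528076172), 10.27801513671875)
t 39 [ 535.581185   -331.3889829   199.43782351] [ 535.499992   -331.012899    199.04127058]
fork 237 ((543.7448120117188, -329.912841796875), (74.9063720703125, 40.16090393066406), 10.935322761535645)
```

View pics/w1.png

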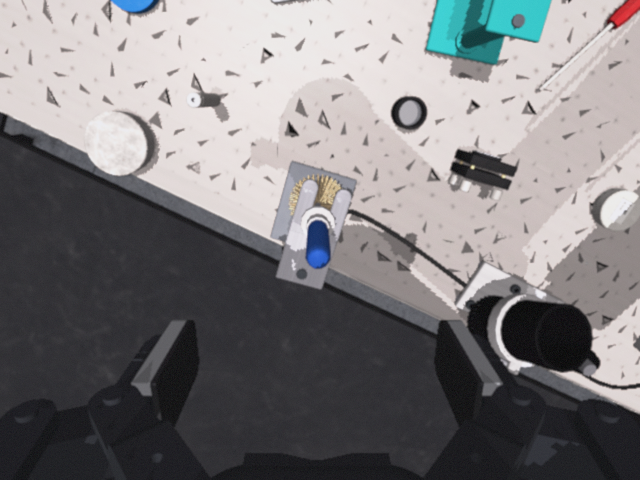

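The wrist view shows the handle end at (318,243), laterally centred between the fingers (165 and 465), and the fork below it with the slot opening up-image. I go down onto it and grip.

```bash
python3 -m crank '-0.0085 0.001 0.02 0 0 0 1;0 0 0.025 0 0 0 1;0 0 0.025 0 0 0 1;0 0 0.025 0 0 0 1;0 0 0.025 0 0 0 1'
python3 -m crank '0 0 0.0275 0 0 0 1;0 0 0 0 0 0 1;0 0 0 0 0 0 0;0 0 0 0 0 0 -0.4;0 0 0 0 0 0 -1'
python3 -m crank '0 0 0 0 0 0 -1;0 0 0 0 0 0 -1;0 0 0 0 0 0 -1;0 0 0 0 0 0 -1;0 0 0 0 0 0 -1'
python3 - <<'E'
from go import *
x=np.array([np.cos(np.radians(11)),np.sin(np.radians(11)),0])
p=get_state()['tcp_pos']; rel(p-65*x)
print(get_state()['finger_force'])
E
```

```text
clock: 2.2
tcp_pos: [536.1, -332.7, 170.8]
tool_rot: [-0.729, 3.055, -0.001]
ft_force: [0.3, -0.6, 0.1]
width: 85.4
finger_force: 0.0
clock: 2.7
tcp_pos: [537.6, -332.4, 145.9]
tool_rot: [-0.73, 3.053, -0.003]
ft_force: [-0.2, 1.1, 0.3]
width: 44.0
finger_force: 0.0
clock: 3.2
tcp_pos: [537.2, -332.1, 144.7]
tool_rot: [-0.731, 3.054, -0.002]
ft_force: [-0.4, 0.6, 4.7]
width: 14.6
finger_force: 58.6
tcp [ 537.2 -332.1  144.7] shift tool [62.5 17.8 -0.1] F [-0.43  0.62  4.72] w 14.6 t 3.2
58.641568422317505
```

```bash
python3 -m crank '0 0 -0.004 0 0 0 -1;0 0 -0.005 0 0 0 -1;0 0 0 0 0 0 -1;0 0 0 0 0 0 -1'
python3 -m crank '0.01 0.003 0 0 0 0 -1;0.01 0.003 0 0 0 0 -1;0.01 0.003 0 0 0 0 -1;0.01 0.003 0 0 0 0 -1;0.01 0.003 0 0 0 0 -1'
python3 -m crank '0.01 0.003 0 0 0 0 -1;0.01 0.003 0 0 0 0 -1;0 0 0 0 0 0 -1'
python3 - <<'E'
from go import *
a=snap('side','s2');b=snap('wrist','w2')
c=cv2.resize(a['frame'][140:300,220:380],None,fx=3,fy=3,interpolation=cv2.INTER_CUBIC)
cv2.imwrite('pics/c3.png',c[...,::-1])
s=get_state();T=R.from_rotvec(s['tool_rot']);print(T.as_matrix().round(3))
E
```

```text
clock: 3.6
tcp_pos: [536.9, -331.8, 152.4]
tool_rot: [0.731, -3.055, -0.001]
ft_force: [-0.4, 0.5, -1.0]
width: 14.7
finger_force: 58.5
clock: 4.1
tcp_pos: [484.4, -341.4, 152.9]
tool_rot: [-0.731, 3.055, -0.0]
ft_force: [0.1, -1.2, -1.1]
width: 15.1
finger_force: 58.4
clock: 4.4
tcp_pos: [463.9, -345.2, 153.2]
tool_rot: [-0.73, 3.055, -0.0]
ft_force: [-0.3, 0.8, -0.6]
width: 14.6
finger_force: 58.5
[[-0.892 -0.453  0.   ]
 [-0.453  0.892 -0.   ]
 [-0.    -0.    -1.   ]]
```

View pics/c3.png

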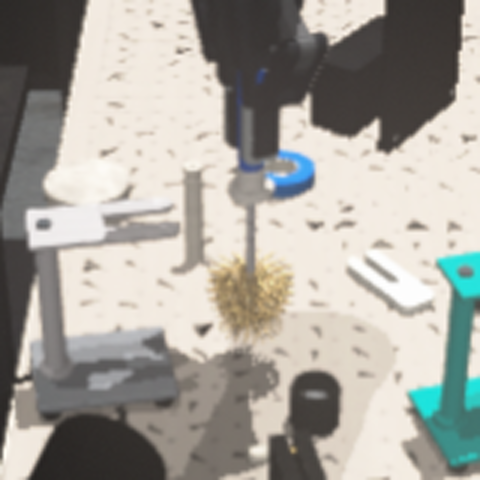

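The brush is out of the fork, hanging vertically at (250,250–300), with nothing disturbed. I now refine the tube axis using all views.

```bash
cat > fit2.py <<'E'
from h import *
from scipy.optimize import least_squares
t=np.radians(25)
def fr(x):
    z=np.array([np.sin(t)*np.cos(x[0]),np.sin(t)*np.sin(x[0]),np.cos(t)]);return z,np.array([x[1],x[2],120.])
for n in('s0','w1','t0','t1','s2'):
    d=load(n);W=cloud(d);f=d['frame'].max(-1)
    q=W[(f<60)&~np.isnan(W[...,0])]
    z,c=fr([np.pi,536.8,-102.5]);v=q-c;h=v@z;r=np.linalg.norm(v-np.outer(h,z),axis=1)
    q=q[(r<36)&(h>-35)&(h<25)]
    if len(q)<50: print(n,len(q));continue
    # surface: outer r=29 (or bore r=25.5 for top views)
    def res(x):
        z,c=fr(x);v=q-c;h=v@z;r=np.linalg.norm(v-np.outer(h,z),axis=1)
        return np.minimum(abs(r-29),abs(r-25.5))
    s=least_squares(res,[np.pi,536.8,-102.5],loss='soft_l1',f_scale=1)
    z,c=fr(s.x);v=q-c;h=v@z;k=res(s.x)<1.5
    print(n,len(q),np.degrees(s.x[0]).round(1),s.x[1:].round(1),'res',np.median(s.fun).round(2),'h',np.percentile(h[k],[95,99,100]).round(1),'mouth',(c+z*np.percentile(h[k],99)).round(1))
    F=d['frame'].astype(int);m=(F[...,0]>F[...,2]+60)&(F[...,0]>90);q2=W[m];v=q2-c;hh=v@z;r=np.linalg.norm(v-np.outer(hh,z),axis=1);k=(r<28)&(hh>-95)
    if k.sum():print('  ring',k.sum(),np.percentile(hh[k],[10,50,90]).round(1))
E
python3 fit2.py
```

```text
s0 1745 179.0 [ 536.8 -103.8] res 0.6 h [13.5 14.6 15.9] mouth [ 530.6 -103.7  133.2]
w1 4821 180.8 [ 537.1 -103.9] res 0.45 h [13.7 14.5 15.4] mouth [ 530.9 -104.   133.2]
t0 342 179.4 [ 534.7 -103.2] res 0.44 h [16.4 17.7 18.7] mouth [ 527.3 -103.1  136. ]
  ring 106 [-75.5 -72.8 -69.5]
t1 164 181.4 [ 538.3 -101.7] res 0.62 h [17.9 19.1 20.4] mouth [ 530.2 -101.9  137.3]
  ring 28 [-73.7 -71.2 -67.4]
s2 1806 179.3 [ 536.8 -103.8] res 0.57 h [13.5 14.7 15.7] mouth [ 530.6 -103.7  133.3]
```

```bash
python3 -m crank '0 0 -0.02 0 0 0 -1;0 0 -0.03 0 0 0 -1;0 0 -0.03 0 0 0 -1;0 0 -0.03 0 0 0 -1;-0.01 0.02 0 0 0 0 -1'
python3 -m crank '-0.01 0.02 0 0 0 0 -1;-0.01 0.02 0 0 0 0 -1;-0.01 0.02 0 0 0 0 -1;-0.01 0.02 0 0 0 0 -1;0 0 0 0 0 0 -1'
python3 -m crank '0 0 0 2.8 -5.6 0 -1;0 0 0 2.8 -5.6 0 -1;0 0 0 2.8 -5.6 0 -1;0 0 0 2.9 -5.5 0 -1;0 0 0 0 0 0 -1'
cat > tube.py <<'E'
from go import *
M=np.array([530.5,-103.5,133.5]);t=np.radians(25);z=np.array([-np.sin(t),0,np.cos(t)]);L=122.7
def rep():
    s=get_state();T=R.from_rotvec(s['tool_rot']);zt=T.as_matrix()[:,2]
    tip=s['tcp_pos']+zt*L;v=tip-M;dep=-v@z;lat=v+dep*z
    g,_=R.align_vectors([-z],[zt]);
    print('t',round(s['clock'],2),'depth',dep.round(1),'lat world',lat.round(1),'Faxis',(s['ft_force']@z).round(2),'F',s['ft_force'].round(2))
    print('turn fix',np.degrees(T.inv().apply(np.cross(zt,-z))).round(2))
    print('tool shift to depth -20:',T.inv().apply(M+z*(20+L)-s['tcp_pos']).round(1))
if __name__=='__main__': rep()
E
python3 tube.py
```

```text
clock: 5.0
tcp_pos: [466.0, -324.4, 267.5]
tool_rot: [-0.727, 3.052, -0.008]
ft_force: [-0.5, 1.2, -0.9]
width: 14.6
finger_force: 58.7
clock: 5.5
tcp_pos: [464.9, -231.1, 263.1]
tool_rot: [-0.735, 3.053, 0.0]
ft_force: [0.1, -0.6, 0.2]
width: 14.7
finger_force: 58.7
clock: 6.0
tcp_pos: [462.8, -233.5, 263.2]
tool_rot: [-0.629, 2.636, -0.141]
ft_force: [-0.0, 0.5, -0.6]
width: 14.8
finger_force: 58.8
t 6.0 depth -23.4 lat world [  -5.5 -130.    -2.6] Faxis -0.53 F [-0.01  0.48 -0.59]
turn fix [-0.12  0.19  0.  ]
tool shift to depth -20: [-64.5 113.    3.4]
```

```bash
python3 -m crank '-0.013 0.0225 0 0 0 0 -1;-0.013 0.0225 0 0 0 0 -1;-0.013 0.0225 0 0 0 0 -1;-0.013 0.0225 0 0 0 0 -1;-0.0125 0.023 0 0 0 0 -1'
python3 -m crank '0 0 0 0 0 0 -1;0 0 0 0 0 0 -1'
python3 tube.py
python3 - <<'E'
from tube import *
a=snap('side','s3');b=snap('top','t3')
for n,d in(('s',a),('t',b)):
    X=np.array([M,M+20*z,M+115*z,M-100*z]);print(n,proj(d,X).round(0).tolist())
# bristle points
for d in(a,b):
    W=cloud(d);f=d['frame'].astype(int);v=W-M;h=v@z;r=np.linalg.norm(v-h[...,None]*z,axis=-1)
    k=(r<40)&(f[...,0]>f[...,2]+25)&(h>5)&(h<75);q=W[k];e=v[k]-h[k][:,None]*z
    print(k.sum(),'h',np.percentile(h[k],[1,5,95,99]),'lat ctr',np.percentile(e,[3,97],axis=0).round(1).tolist())
c=cv2.resize(a['frame'][190:340,180:380],None,fx=3,fy=3,interpolation=cv2.INTER_CUBIC)
e=cv2.resize(b['frame'][140:240,190:340],None,fx=4,fy=4,interpolation=cv2.INTER_CUBIC)
cv2.imwrite('pics/c4.png',c[...,::-1]);cv2.imwrite('pics/c5.png',e[...,::-1])
E
```

```text
clock: 6.5
tcp_pos: [470.3, -102.4, 265.8]
tool_rot: [-0.631, 2.641, -0.141]
ft_force: [0.2, 0.1, -1.6]
width: 14.8
finger_force: 58.9
clock: 6.7
tcp_pos: [470.4, -102.6, 265.6]
tool_rot: [-0.634, 2.64, -0.14]
ft_force: [1.0, -1.2, -0.8]
width: 14.9
finger_force: 59.0
t 6.7 depth -22.4 lat world [1.1 0.9 0.5] Faxis -1.13 F [ 1.03 -1.22 -0.77]
turn fix [ 0.05 -0.06 -0.  ]
tool shift to depth -20: [ 1.6 -0.1  2.4]
s [[257.0, 291.0], [262.0, 281.0], [292.0, 228.0], [231.0, 338.0]]
t [[242.0, 188.0], [241.0, 190.0], [236.0, 200.0], [247.0, 179.0]]
992 h [22.79339038 24.96094018 62.33349755 63.60843913] lat ctr [[-16.5, -15.1, -7.7], [21.5, 24.1, 10.0]]
257 h [29.21171455 39.8375514  65.82295694 67.30809239] lat ctr [[-1.9, -21.0, -0.9], [21.9, 24.3, 10.2]]
```

View pics/c4.png

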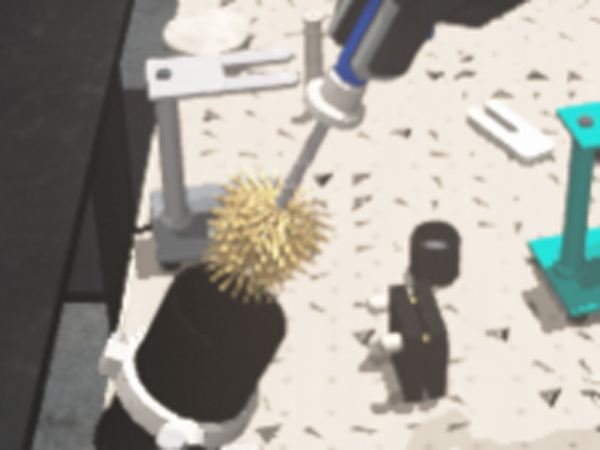

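The side view shows the bristle head centred just above the mouth at (265,290), with the axis in line. After a small correction I enter gently.

```bash
cat > avg.py <<'E'
from tube import *
def av(n=8):
    F=[]
    for i in range(n): grab_frame('wrist');s=get_state();F.append(s['ft_force'])
    F=np.array(F);m=F.mean(0);print('avgF',m.round(2),'axis',(m@z).round(2),'+-',((F@z).std()/n**.5).round(2))
av();rep()
E
python3 avg.py
python3 -m crank '0.0023 0 0.008 0 0 0 -1;0 0 0.008 0 0 0 -1;0 0 0.008 0 0 0 -1;0 0 0.008 0 0 0 -1;0 0 0.008 0 0 0 -1'
python3 -m crank '0 0 0.008 0 0 0 -1;0 0 0.008 0 0 0 -1;0 0 0.006 0 0 0 -1;0 0 0 0 0 0 -1'
python3 avg.py
```

```text
avgF [ 0.02 -0.13 -0.64] axis -0.59 +- 0.2
t 7.2 depth -22.5 lat world [0.9 0.1 0.4] Faxis -0.32 F [-0.57 -0.24 -0.62]
turn fix [ 0.   -0.01  0.  ]
tool shift to depth -20: [0.9 0.4 2.5]
clock: 7.7
tcp_pos: [485.4, -104.1, 227.4]
tool_rot: [-0.631, 2.64, -0.139]
ft_force: [0.3, -0.4, -0.1]
width: 15.0
finger_force: 59.0
clock: 8.1
tcp_pos: [494.4, -104.1, 207.1]
tool_rot: [-0.631, 2.641, -0.139]
ft_force: [0.7, 0.1, -1.2]
width: 14.5
finger_force: 58.9
avgF [-0.18  0.3  -1.17] axis -0.99 +- 0.26
t 8.5 depth 39.3 lat world [-0.8 -0.5 -0.4] Faxis -0.65 F [-0.3   0.5  -0.85]
turn fix [0.02 0.02 0.  ]
tool shift to depth -20: [ -1.1   0.1 -59.3]
```

Smooth entry with negligible forces, so I continue.

```bash
python3 -m crank '0 0 0.005 0 0 0 -1;0 0 0.005 0 0 0 -1;0 0 0.004 0 0 0 -1;0 0 0 0 0 0 -1'; python3 avg.py
python3 -m crank '0 0 0.004 0 0 0 -1;0 0 0.004 0 0 0 -1;0 0 0 0 0 0 -1'; python3 avg.py
```

```text
clock: 8.9
tcp_pos: [500.3, -104.1, 194.7]
tool_rot: [-0.631, 2.641, -0.139]
ft_force: [0.2, -0.2, -1.8]
width: 15.0
finger_force: 58.9
avgF [ 0.48  0.12 -1.64] axis -1.69 +- 0.16
t 9.3 depth 53.6 lat world [-1.  -0.5 -0.5] Faxis -1.86 F [ 0.59  0.03 -1.78]
turn fix [ 0.02 -0.    0.  ]
tool shift to depth -20: [ -1.2   0.1 -73.6]
clock: 9.6
tcp_pos: [503.8, -104.1, 187.8]
tool_rot: [-0.631, 2.64, -0.139]
ft_force: [0.8, -0.1, -1.3]
width: 14.6
finger_force: 58.9
avgF [ 0.14  0.04 -1.94] axis -1.82 +- 0.13
t 10.0 depth 61.6 lat world [-1.  -0.5 -0.5] Faxis -1.86 F [-0.09  0.75 -2.1 ]
turn fix [ 0.02 -0.   -0.  ]
tool shift to depth -20: [ -1.2   0.1 -81.6]
```

```bash
python3 -m crank '0 0 0.004 0 0 0 -1;0 0 0.004 0 0 0 -1;0 0 0 0 0 0 -1'; python3 avg.py
python3 -m crank '0 0 0.004 0 0 0 -1;0 0 0.002 0 0 0 -1;0 0 0 0 0 0 -1'; python3 avg.py|head -2
python3 -m crank '0 0 0.003 0 0 0 -1;0 0 0 0 0 0 -1'; python3 avg.py |head -2
```

```text
clock: 10.3
tcp_pos: [507.1, -104.1, 180.5]
tool_rot: [-0.631, 2.64, -0.139]
ft_force: [0.5, -0.6, -1.8]
width: 14.4
finger_force: 58.9
avgF [ 0.32  0.1  -1.53] axis -1.52 +- 0.13
t 10.7 depth 69.5 lat world [-1.  -0.5 -0.4] Faxis -1.59 F [-0.52  0.37 -1.99]
turn fix [0.02 0.   0.  ]
tool shift to depth -20: [ -1.2   0.1 -89.5]
clock: 11.0
tcp_pos: [509.7, -104.1, 175.5]
tool_rot: [-0.631, 2.64, -0.139]
ft_force: [0.2, -0.7, -0.5]
width: 14.4
finger_force: 58.9
avgF [ 0.19  0.75 -1.78] axis -1.69 +- 0.11
t 11.4 depth 75.6 lat world [-1.  -0.5 -0.5] Faxis -2.05 F [ 0.6   0.37 -1.99]
clock: 11.6
tcp_pos: [511.0, -104.1, 172.9]
tool_rot: [-0.631, 2.639, -0.139]
ft_force: [-0.7, 0.8, -1.2]
width: 14.7
finger_force: 58.9
avgF [ 0.57  0.33 -1.41] axis -1.52 +- 0.2
t 12.0 depth 78.6 lat world [-1.  -0.5 -0.5] Faxis -1.49 F [ 0.35  1.09 -1.48]
```

```bash
python3 -m crank '0 0 0.003 0 0 0 -1;0 0 0 0 0 0 -1'|head -1; python3 avg.py |head -2
python3 -m crank '0 0 0.002 0 0 0 -1;0 0 0 0 0 0 -1'|head -1; python3 avg.py |head -2
python3 -m crank '0 0 0.002 0 0 0 -1;0 0 0 0 0 0 -1' |head -1; python3 avg.py |head -2
```

```text
clock: 12.2
avgF [ 0.75  0.28 -1.53] axis -1.7 +- 0.22
t 12.6 depth 81.6 lat world [-1.  -0.5 -0.5] Faxis -1.56 F [ 0.81 -0.16 -1.35]
clock: 12.8
avgF [ 0.44  0.22 -1.36] axis -1.42 +- 0.13
t 13.2 depth 83.6 lat world [-0.9 -0.5 -0.4] Faxis -1.26 F [ 0.94 -0.41 -0.96]
clock: 13.4
avgF [ 0.58  0.18 -1.41] axis -1.52 +- 0.09
t 13.8 depth 85.6 lat world [-1.  -0.5 -0.5] Faxis -1.99 F [ 0.2  -0.14 -2.11]
```

```bash
python3 -m crank '0 0 0.0015 0 0 0 -1;0 0 0 0 0 0 -1'|head -1; python3 avg.py |head -2
python3 -m crank '0 0 0.0015 0 0 0 -1;0 0 0 0 0 0 -1'|head -1; python3 avg.py |head -2
```

```text
clock: 14.0
avgF [ 0.42  0.07 -0.91] axis -1.0 +- 0.18
t 14.4 depth 87.0 lat world [-0.9 -0.5 -0.4] Faxis -1.8 F [ 1.44  0.2  -1.32]
clock: 14.6
avgF [-0.14 -0.12  0.05] axis 0.1 +- 0.21
t 15.0 depth 88.5 lat world [-0.8 -0.6 -0.4] Faxis 0.38 F [-0.05 -0.96  0.39]
```

Contact shows at about 86.7 mm, with roughly 1.6 N now. I press one more millimetre, then check the upstroke.

```bash
python3 -m crank '0 0 0.001 0 0 0 -1;0 0 0 0 0 0 -1'|head -1; python3 avg.py |head -2
python3 -m crank '0 0 -0.005 0 0 0 -1;0 0 -0.008 0 0 0 -1;0 0 -0.009 0 0 0 -1;0 0 -0.009 0 0 0 -1;0 0 -0.009 0 0 0 -1'
python3 -m crank '0 0 -0.009 0 0 0 -1;0 0 -0.009 0 0 0 -1;0 0 -0.009 0 0 0 -1;0 0 -0.009 0 0 0 -1;0 0 -0.008 0 0 0 -1'
python3 -m crank '0 0 0 0 0 0 -1;0 0 0 0 0 0 -1'; python3 avg.py
```

```text
clock: 15.2
avgF [-0.75  0.13  1.46] axis 1.64 +- 0.15
t 15.6 depth 89.4 lat world [-0.8 -0.6 -0.4] Faxis 1.42 F [-0.35 -0.57  1.41]
clock: 16.1
tcp_pos: [498.3, -104.0, 200.2]
tool_rot: [-0.631, 2.639, -0.139]
ft_force: [0.5, 0.2, -1.6]
width: 14.5
finger_force: 58.9
clock: 16.6
tcp_pos: [479.9, -104.1, 240.4]
tool_rot: [-0.631, 2.639, -0.14]
ft_force: [-0.8, 0.1, -2.1]
width: 14.3
finger_force: 58.9
clock: 16.8
tcp_pos: [480.1, -104.0, 239.3]
tool_rot: [-0.631, 2.639, -0.139]
ft_force: [0.2, -0.2, -1.2]
width: 14.6
finger_force: 59.0
avgF [ 0.13 -0.01 -0.79] axis -0.77 +- 0.15
t 17.2 depth 5.7 lat world [-1.1 -0.6 -0.5] Faxis -0.41 F [ 0.41 -0.02 -0.26]
turn fix [ 0.02 -0.02  0.  ]
tool shift to depth -20: [ -1.3   0.1 -25.7]
```

```bash
python3 -m crank '0 0 0.005 0 0 0 -1;0 0 0.009 0 0 0 -1;0 0 0.009 0 0 0 -1;0 0 0.009 0 0 0 -1;0 0 0.009 0 0 0 -1'|head -4
python3 -m crank '0 0 0.009 0 0 0 -1;0 0 0.009 0 0 0 -1;0 0 0.008 0 0 0 -1;0 0 0.006 0 0 0 -1;0 0 0.004 0 0 0 -1'|head -4
python3 -m crank '0 0 0.003 0 0 0 -1;0 0 0.002 0 0 0 -1;0 0 0.001 0 0 0 -1;0 0 0.0005 0 0 0 -1;0 0 0 0 0 0 -1'|head -4
python3 avg.py
```

```text
clock: 17.7
tcp_pos: [497.7, -104.1, 201.1]
tool_rot: [-0.631, 2.64, -0.139]
ft_force: [0.7, 1.3, -0.9]
clock: 18.2
tcp_pos: [512.7, -104.1, 168.8]
tool_rot: [-0.631, 2.64, -0.139]
ft_force: [-0.1, -0.1, -0.3]
clock: 18.7
tcp_pos: [515.4, -104.1, 163.9]
tool_rot: [-0.631, 2.639, -0.14]
ft_force: [-1.5, 0.7, 0.0]
avgF [-1.53  0.21  1.29] axis 1.81 +- 0.26
t 19.1 depth 88.9 lat world [-0.8 -0.6 -0.4] Faxis 2.66 F [-1.47  0.27  2.25]
turn fix [ 0.01  0.02 -0.  ]
tool shift to depth -20: [  -1.1    0.2 -108.9]
```

```bash
python3 -m crank '0 0 -0.005 0 0 0 -1;0 0 -0.008 0 0 0 -1;0 0 -0.009 0 0 0 -1;0 0 -0.009 0 0 0 -1;0 0 -0.009 0 0 0 -1'|head -1
python3 -m crank '0 0 -0.009 0 0 0 -1;0 0 -0.009 0 0 0 -1;0 0 -0.009 0 0 0 -1;0 0 -0.009 0 0 0 -1;0 0 -0.008 0 0 0 -1'|head -1
python3 -m crank '0 0 0 0 0 0 -1;0 0 0 0 0 0 -1'|head -1; python3 avg.py
python3 -m crank '0 0 0.005 0 0 0 -1;0 0 0.009 0 0 0 -1;0 0 0.009 0 0 0 -1;0 0 0.009 0 0 0 -1;0 0 0.009 0 0 0 -1'|head -1
python3 -m crank '0 0 0.009 0 0 0 -1;0 0 0.009 0 0 0 -1;0 0 0.008 0 0 0 -1;0 0 0.006 0 0 0 -1;0 0 0.005 0 0 0 -1'|head -1
python3 -m crank '0 0 0.003 0 0 0 -1;0 0 0.002 0 0 0 -1;0 0 0.001 0 0 0 -1;0 0 0 0 0 0 -1;0 0 0 0 0 0 -1'|head -4
python3 avg.py
```

```text
clock: 19.6
clock: 20.1
clock: 20.3
avgF [-0.02 -0.05 -1.21] axis -1.09 +- 0.17
t 20.7 depth 5.2 lat world [-1.1 -0.6 -0.5] Faxis -0.91 F [ 0.19  0.33 -0.92]
turn fix [ 0.02 -0.02 -0.  ]
tool shift to depth -20: [ -1.3   0.1 -25.2]
clock: 21.2
clock: 21.7
clock: 22.2
tcp_pos: [515.3, -104.1, 163.7]
tool_rot: [-0.631, 2.639, -0.14]
ft_force: [-0.4, 0.3, 0.6]
avgF [-1.38 -0.23  0.33] axis 0.88 +- 0.22
t 22.6 depth 88.9 lat world [-0.8 -0.6 -0.4] Faxis 1.54 F [-1.25 -0.92  1.12]
turn fix [0.01 0.01 0.  ]
tool shift to depth -20: [-1.100e+00  1.000e-01 -1.089e+02]
```

```bash
python3 -m crank '0 0 0.0005 0 0 0 -1;0 0 0 0 0 0 -1;0 0 -0.005 0 0 0 -1;0 0 -0.008 0 0 0 -1;0 0 -0.009 0 0 0 -1'|head -4
python3 -m crank '0 0 -0.009 0 0 0 -1;0 0 -0.009 0 0 0 -1;0 0 -0.009 0 0 0 -1;0 0 -0.009 0 0 0 -1;0 0 -0.009 0 0 0 -1'|head -1
python3 -m crank '0 0 -0.009 0 0 0 -1;0 0 -0.009 0 0 0 -1;0 0 -0.01 0 0 0 -1;0 0 -0.01 0 0 0 -1;0 0 -0.01 0 0 0 -1'|head -1
python3 -m crank '0 0 -0.01 0 0 0 -1;0.013 -0.0225 0 0 0 0 -1;0.013 -0.0225 0 0 0 0 -1;0.013 -0.0225 0 0 0 0 -1;0.013 -0.0225 0 0 0 0 -1'|head -1
python3 -m crank '0.013 -0.0225 0 0 0 0 -1;0 0 0 -2.8 5.6 0 -1;0 0 0 -2.8 5.6 0 -1;0 0 0 -2.8 5.6 0 -1;0 0 0 -2.9 5.5 0 -1'
python3 -m crank '0 0 0 0 0 0 -1;0 0 0 0 0 0 -1'
python3 - <<'E'
from go import *
rel([464,-345,250],R.from_matrix(np.array([[-.892,-.453,0],[-.453,.892,0],[0,0,-1]])))
E
```

```text
clock: 23.1
tcp_pos: [505.9, -104.0, 183.3]
tool_rot: [-0.631, 2.64, -0.139]
ft_force: [0.2, 0.6, -0.8]
clock: 23.6
clock: 24.1
clock: 24.6
clock: 25.1
tcp_pos: [456.4, -234.1, 274.5]
tool_rot: [0.729, -3.053, -0.001]
ft_force: [-0.1, -0.2, -0.3]
width: 14.6
finger_force: 59.0
clock: 25.3
tcp_pos: [456.9, -233.8, 272.7]
tool_rot: [0.73, -3.055, -0.001]
ft_force: [-0.1, 0.0, -0.6]
width: 14.8
finger_force: 59.0
tcp [ 456.9 -233.8  272.7] shift tool [  44.  -102.4   22.7] F [-0.14  0.05 -0.56] w 14.8 t 25.3
turn tool deg [ 0.04 -0.03 -0.03]
```

```bash
python3 -m crank '0.0088 -0.0205 0 0 0 0 -1;0.0088 -0.0205 0 0 0 0 -1;0.0088 -0.0205 0 0 0 0 -1;0.0088 -0.0205 0 0 0 0 -1;0.0088 -0.0205 0 0 0 0 -1'|head -1
python3 -m crank '0 0 0.02 0 0 0 -1;0 0 0.03 0 0 0 -1;0 0 0.03 0 0 0 -1;0 0 0.02 0 0 0 -1;0 0 0.015 0 0 0 -1'|head -1
python3 -m crank '0 0 0.005 0 0 0 -1;0 0 0 0 0 0 -1;0 0 0 0 0 0 -1'|head -3
python3 - <<'E'
from go import *
rel([536.9,-331.8,152.7])
a=snap('side','s4');b=load('s2')
# compare brush with its appearance just after leaving the fork (same pose)
for d in(b,a):
    W=cloud(d);f=d['frame'].astype(int)
    k=(abs(W[...,0]-464)<35)&(abs(W[...,1]+345)<35)&(f[...,0]>f[...,2]+25)&(W[...,2]<90)&(W[...,2]>15)
    q=W[k];print('bristles',k.sum(),q.mean(0).round(1),q[:,2].min().round(1))
    k=(abs(W[...,0]-464)<20)&(abs(W[...,1]+345)<20)&(W[...,2]>90)&(W[...,2]<150);q=W[k]
    for z0 in range(90,150,6):
        p=q[(q[:,2]>=z0)&(q[:,2]<z0+6)]
        if len(p):print(z0,len(p),p[:,:2].mean(0).round(1),np.ptp(p[:,0]).round(1),end=' | ')
    print()
c=cv2.resize(a['frame'][140:300,220:380],None,fx=3,fy=3,interpolation=cv2.INTER_CUBIC)
cv2.imwrite('pics/c6.png',c[...,::-1])
E
```

```text
clock: 25.8
clock: 26.3
clock: 26.6
tcp_pos: [463.9, -345.5, 155.1]
tool_rot: [-0.73, 3.054, -0.003]
tcp [ 463.9 -345.5  155.1] shift tool [-71.3 -20.8   2.6] F [ 0.58 -0.27 -0.86] w 14.7 t 26.6
bristles 530 [ 466.6 -339.1   56.6] 27.7
90 10 [ 466.8 -342.2] 5.3 | 96 9 [ 466.3 -342.6] 3.5 | 102 9 [ 466.9 -342. ] 5.3 | 108 11 [ 466.5 -342.3] 5.3 | 114 5 [ 466.7 -343.1] 3.5 | 120 10 [ 465.  -334.8] 20.8 | 126 70 [ 466.8 -337.4] 24.4 | 132 38 [ 466.3 -338.6] 19.1 | 138 35 [ 466.5 -339.3] 17.2 | 144 19 [ 467.6 -338.8] 13.7 | 
bristles 534 [ 466.9 -339.3   58.7] 30.9
90 11 [ 466.6 -342.5] 5.3 | 96 8 [ 466.5 -344.2] 5.3 | 102 9 [ 466.7 -342.6] 3.5 | 108 12 [ 466.7 -342.2] 5.3 | 114 7 [ 466.6 -342.5] 3.5 | 120 1 [ 469.9 -335.1] 0.0 | 126 54 [ 465.8 -336.7] 24.3 | 132 50 [ 467.1 -338.7] 22.6 | 138 36 [ 467.3 -339.3] 17.3 | 144 28 [ 466.1 -338.8] 13.7 |
```

View pics/c6.png

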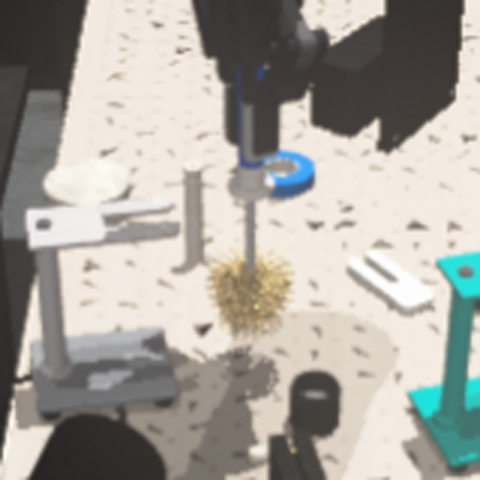

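The brush is unchanged in the grip and hangs upright in front of the fork at (250,240). I run it back into the slot along the same line.

```bash
python3 -m crank '-0.008 -0.0023 0 0 0 0 -1;-0.008 -0.0023 0 0 0 0 -1;-0.008 -0.0023 0 0 0 0 -1;-0.008 -0.0023 0 0 0 0 -1;-0.008 -0.0023 0 0 0 0 -1'|head -4
python3 -m crank '-0.008 -0.0023 0 0 0 0 -1;-0.008 -0.0023 0 0 0 0 -1;-0.008 -0.0023 0 0 0 0 -1;-0.0073 -0.0024 0 0 0 0 -1;0 0 0 0 0 0 -1'|head -4
python3 -m crank '0 0 0 0 0 0 -1'|head -1
python3 go.py 536.9 -331.8 145
```

```text
clock: 27.15
tcp_pos: [505.2, -337.1, 153.1]
tool_rot: [0.73, -3.055, -0.001]
ft_force: [0.9, -0.3, -1.0]
clock: 27.65
tcp_pos: [537.2, -331.2, 153.0]
tool_rot: [0.731, -3.055, -0.001]
ft_force: [-0.3, -0.0, -1.5]
clock: 27.75
tcp [ 536.5 -331.4  153.2] shift tool [-0.2 -0.5  8.2] F [ 0.58 -0.04 -0.09] w 14.7 t 27.75
```

Now I lower until the collar touches the fork.

```bash
python3 -m crank '0 0 0.003 0 0 0 -1;0 0 0.002 0 0 0 -1;0 0 0.001 0 0 0 -1;0 0 0 0 0 0 -1'; python3 avg.py|head -1
python3 -m crank '0 0 0.001 0 0 0 -1;0 0 0 0 0 0 -1'; python3 avg.py|head -1
python3 -m crank '0 0 0.0007 0 0 0 -1;0 0 0 0 0 0 -1'; python3 avg.py|head -1
```

```text
clock: 28.15
tcp_pos: [536.2, -331.5, 147.1]
tool_rot: [0.73, -3.055, -0.001]
ft_force: [-0.0, 1.0, -0.8]
width: 14.9
finger_force: 59.0
avgF [-0.18  0.51 -0.79] axis -0.63 +- 0.22
clock: 28.75
tcp_pos: [536.4, -331.4, 146.1]
tool_rot: [0.73, -3.055, -0.001]
ft_force: [0.2, 0.4, -2.1]
width: 14.3
finger_force: 59.0
avgF [-0.2   0.03 -0.93] axis -0.75 +- 0.12
clock: 29.35
tcp_pos: [536.4, -331.4, 145.5]
tool_rot: [0.73, -3.055, -0.001]
ft_force: [-0.4, -0.4, -0.7]
width: 14.8
finger_force: 59.0
avgF [-0.03  0.02 -0.62] axis -0.55 +- 0.21
```

```bash
python3 -m crank '0 0 0.0005 0 0 0 -1;0 0 0 0 0 0 -1'|sed -n 2p; python3 avg.py|head -1
python3 -m crank '0 0 0.0005 0 0 0 -1;0 0 0 0 0 0 -1'|sed -n 2p; python3 avg.py|head -1
```

```text
tcp_pos: [536.4, -331.4, 145.1]
avgF [ 0.05  0.13 -0.94] axis -0.87 +- 0.12
tcp_pos: [536.5, -331.5, 144.8]
avgF [-0.07 -0.45 -0.6 ] axis -0.52 +- 0.23
```

```bash
python3 -m crank '0 0 0.0005 0 0 0 -1;0 0 0 0 0 0 -1'|sed -n 2p; python3 avg.py|head -1
python3 -m crank '0 0 0.0005 0 0 0 -1;0 0 0 0 0 0 -1'|sed -n 2p; python3 avg.py|head -1
```

```text
tcp_pos: [536.5, -331.5, 144.7]
avgF [-1.26  1.21  4.27] axis 4.41 +- 0.35
tcp_pos: [536.5, -331.6, 144.7]Traceback (most recent call last):
  File "avg.py", line 6, in <module>
    av();rep()
    ~~^^
  File "avg.py", line 4, in av
    for i in range(n): grab_frame('wrist');s=get_state();F.append(s['ft_force'])
                       ~~~~~~~~~~^^^^^^^^^
ValueError: 200 camera calls are used up
```

The collar is seated. I ease off and release; the cameras are used up, so I rely on the forces and widths.

```bash
python3 -m crank '0 0 -0.001 0 0 0 -1;0 0 0 0 0 0 -1'|sed -n '2p;4p'
python3 -m crank '0 0 0 0 0 0 -0.5;0 0 0 0 0 0 -0.4;0 0 0 0 0 0 -0.2;0 0 0 0 0 0 0.2;0 0 0 0 0 0 0.6'
python3 -m crank '0 0 0 0 0 0 1;0 0 0 0 0 0 1;0 0 0 0 0 0 1;0 0 0 0 0 0 1;0 0 0 0 0 0 1'
```

```text
tcp_pos: [536.5, -331.5, 144.7]
ft_force: [-0.4, 1.1, 4.0]
clock: 32.8
tcp_pos: [536.4, -331.5, 144.5]
tool_rot: [0.73, -3.055, -0.001]
ft_force: [-0.2, -0.3, 0.3]
width: 61.9
finger_force: 0.0
clock: 33.3
tcp_pos: [536.4, -331.4, 144.7]
tool_rot: [0.73, -3.056, -0.0]
ft_force: [-0.4, 0.7, 1.0]
width: 85.5
finger_force: 0.0
```

```bash
python3 -m crank '0 0 -0.005 0 0 0 1;0 0 -0.01 0 0 0 1;0 0 -0.02 0 0 0 1;0 0 -0.03 0 0 0 1;0 0 -0.03 0 0 0 1'|sed -n '2p;4p'
python3 -m crank '0 0 -0.03 0 0 0 1;0 0 -0.03 0 0 0 1;0 0 0 0 0 0 1;0 0 0 0 0 0 1;0 0 0 0 0 0 1'
python3 -m crank '0 0 0 0 0 0 1;0 0 0 0 0 0 1;0 0 0 0 0 0 1;0 0 0 0 0 0 1;0 0 0 0 0 0 1'|head -1
python3 -c "
from workcell import *
print(job_done())"
```

```text
tcp_pos: [536.3, -331.6, 241.6]
ft_force: [0.4, 0.1, 0.1]
clock: 34.3
tcp_pos: [536.3, -331.2, 298.9]
tool_rot: [0.73, -3.055, -0.002]
ft_force: [0.4, 0.0, -0.1]
width: 85.5
finger_force: 0.0
clock: 34.8
the job is handed in; nothing more can be done
None
```

I handed the job in at 34.8 s: three full strokes, each pressing the stop ring about 87 mm down with roughly 2–3 N, then the brush back in its grey fork and released; that seating is judged by force and position only (about 0.7 mm from its start), as I had used up the camera calls before letting go.

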